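# Set an oak strip on the bench hook for sawing

## Robot

A 7-joint arm with a two-finger parallel gripper is mounted at the origin on a cart in front of the work surface, level with it; the furniture and walls round the work are solid. World frame = base frame: x ahead of the robot, y to its left, z up, the work surface at z = 0. Lengths are in m, angles in rad, forces in N, time in s.
With the tool pointing down it reaches from about 0.35 to 0.9 m from the base axis. Payload 8.1 kg.
Tool frame: the origin (TCP) lies midway between the tips of the shut fingers; the grasp point (between the pads) lies arm.grasp_offset behind it (arm.grasp_offset is the distance from the TCP to the grasp point, in m); z points along the fingers, y is the line along which they close (so a half turn about z gives the same grasp; the last joint's range is limited). The gripper opens to 92 mm and grips with 3 to 60 N. Pads are 19 mm wide; open, the fingers measure 130 mm over their backs; the gripper's body (75 mm by 190 mm) begins 47 mm behind the grasp point.
Start: joints at [-1.284, 0.434, 0.025, 1.573, -0.012, 1.134, -0.075], TCP at [0.238, 0.578, 0.227] pointing down, gripper open.
Joint ranges: [-2.62, 2.62], [-0.44, 2.09], [-1.27, 1.32], [0.08, 2.57], [-1.32, 4.46], [0.12, 2], [-2.74, 2.74]. Speed limits (rad/s): [2.22, 2.22, 3.01, 3.01, 3.14, 3.14, 3.14].

## Interface

Orientations are given as a rotation vector (axis times angle).
In Python, from cell import observe, imaging, arm gives the robot as it stands.
- The arm moves only by the tool apply_moves, never from a script. Its argument "commands" is a list of rows, each a list of 5 numbers: the opening in per cent of the stroke, from 0 (shut) to 100 (fully open), then the shift along the world's x, y, z in units of 0.06 m (1.0 is 0.06 m), then the turn about the world's z in units of 0.5 rad (1.0 is 0.5 rad). A call has 1 to 12 rows; each row shifts and turns the commanded pose from where the row before left it; what a row does not reach is not made up. A row lasts 1/8 s, in which the tool goes at most 62.5 mm and 10.7 degrees, less where a joint would pass 70% of its speed; a pose out of reach is approached as far as the arm can. A call with a number of a shift or a turn outside -1 to 1 is refused whole. A call with a gripper value outside its range is refused whole. The fingers move at their own pace and stop on an object; "newtons" is the grip in N (left out, the last holds). Time passes only in rows, so rows that do not move let the fingers close. It gives the time, the measured TCP pose, the force, the opening and the grip force at its end, in the units of the state.
- observe(): the state, without advancing time (a new reading comes with each control period).
- imaging.get_image(name): name is "side" or "top"; returns (picture, depth): 480x640x3 uint8, red, green, blue; 480x640 float32, m along the optical axis (not along the pixel's ray), 0 where there is no reading.
- imaging.camera_params(name): a dict with "camera_matrix" (3x3 intrinsics, pixels), "dist" ([k1, k2, p1, p2, k3] as OpenCV has them; the pictures are not rectified), "origin" and "rotation" of the camera in the world. Camera axes: x right, y up, looking along -z (the intrinsics and any distortion apply to the point x, -y, -z); pixel columns grow to the right and rows downward; lengths in m; the calibration is good to about 2 mm. A picture is of the moment at which its call begins. camera_params takes no time and is no camera call.
- arm.sign_off(): hands the job in; it is judged then, once.
The state is a dict: "clock": time; "joints": joint angles; "dq": joint speeds; "joint_efforts": joint torques, N m; "position": TCP position; "ee_rot": TCP orientation; "force": force on the tool from outside, world axes, zero at the start; "ft_torque": the same for the moment, N m; "width": opening from 0.0 (shut) to 1.0 (fully open); "gripper_force": force on a finger pad.
Only numpy, scipy, OpenCV 4.12 (cv2) and the standard library are available. Lean on these libraries where they do the work, as an engineer would, in place of code of your own. Each camera call takes 0.05 s, during which the arm holds its last target. There are 200 camera calls.

## Task

Get the marked oak strip ready to be sawn: push it over the board, without lifting it, until it lies flat along the fence of the bench hook and sticks out over the board's right-hand edge with its pencil line on that edge. Then push the cam lever round to the left as far as it goes, so that the cam clamps the strip there, and leave the other things on the counter where they are.

Things in the scene. Friction and masses are not known exactly. Their poses are not given: they have to be found in the camera images.
- bench_hook: Bench hook (wooden sawing board), 290 deep (x), 300 long (y), base 18 mm thick, its lip hooked over the counter's front edge; fixed, never turned, but its y differs. Origin: centre of the base's underside; x away from the robot, y left. A fence 25 mm thick, 18 mm above the base's top, runs along the far side, its near face at x = +120 mm. The sawing edge is the base's right end, y = -150 mm.
- saw_edge (a point): Point on the right-hand (sawing) edge of the bench hook, on its top face, 20 mm in front of the fence: at [100, -150, 18] mm in the bench hook's frame. When the strip is rightly placed its pencil_line point is straight above this point, 8 mm higher.
- strip: Oak strip, the only one with a pencil line: 40 mm wide (x), 200 long (y), 8 thick, about 60 g, loose. It starts on the bench hook 25 to 60 mm (its middle) short of the fence, left of the cam, skewed up to 0.2 rad, its left end sticking out past the board's left end. Origin: centre of the underside; y along it, to its left end.
- pencil_line (a point): Middle of the dark pencil line drawn across the strip, on its top face, 50 mm from its right-hand (-y) end: at [0, -50, 8] mm in the strip's frame. The 50 mm right of the line are to be sawn off.
- cam_pivot (a point): Lever's upright axis at the base's top face: [46.7, -75, 18] mm in the bench hook's frame, 73.3 mm in front of the fence's face, 75 mm left of the sawing edge. On it turns the cam, a pale wooden disc 48 mm across, 17 mm high, 10 mm off the axis, under the steel lever. A strip lying on the fence passes the open cam with 9 to 14 mm to spare.
- cam_lever (a joint): Cam lever's angle about its upright axis, rad, growing clockwise seen from above. The lever points along 3.758 minus this value (from +x, counterclockwise): 0 = open, towards the robot and right; 2.1 = end stop, locked, pointing left. Starts at 0 to 0.4. Stiff (about 1 N at the knob), stays where left. A strip on the fence is touched at about 1.7, then squeezed: 2 to 5 N more at the knob.
- lever_knob (a point): Middle of the black knob at the end of the lever, 95 mm from the axis and 60 mm above the counter. The knob is 26 mm across at its middle, narrower at foot and top, from 47 to 71 mm above the counter; the flat steel arm below it lies 37 to 45 mm above the counter.
- tenon_saw: Bystander: tenon saw with wooden handle and brass back lying on its side, about 360 x 75 x 18 mm, on the counter left of the bench hook. Origin under the middle of the blade.
- offcut_long: Bystander: oak offcut without a line, 40 x 135 x 8 mm, on the counter left of the bench hook. Origin: centre of the underside.
- offcut_short: Bystander: oak offcut without a line, 40 x 62 x 8 mm, on the counter right of the bench hook. Origin: centre of the underside.
- pencil: Bystander: red pencil, 142 mm long, 7 mm thick, lying on the front part of the bench hook's base, along y, at least 70 mm in front of anything that must be touched at board height. Origin: its middle.
- measure: Bystander: black and orange tape measure, 116 x 118 x 46 mm, on the counter to the left. Origin near its middle, underside.
- level: Bystander: yellow spirit level, 26 x 240 x 45 mm, on the counter behind the bench hook. Origin: centre of the underside.
- screwdriver: Bystander: blue screwdriver, 182 mm long, 25 mm thick, on the counter to the right. Origin near its middle.
- masking: Bystander: small roll of black tape lying flat, 55 mm across, 19 mm high, on the counter behind and left. Origin: centre of the underside.

How it is judged:
By the outcome, as a careful person would: the job done as asked, in the order asked, and still so for the second after the job is handed in, with the robot touching nothing.
It also fails if it takes over 64 s, if anything falls off the work surface, if the arm or the gripper's body presses on something with over 40 N, if the wrist force passes 120 N, or if a joint passes its speed limit or range.

## Working session

There is one attempt and no reset: what is moved stays moved. The work goes in short steps, Python scripts to look and compute and a tool call to move; the robot and the scene stay as the last step left them, time stands still between calls to the robot, and variables do not carry over. Pictures are saved under pics/ and viewed, at most 10 in all, crops included, and the job is handed in when it is done.

Besides the shell and the picture viewer there is one more tool, called after "Emit:" in YAML: its name, and indented under it one key for each argument. apply_moves: Moves the arm, as the interface text tells. Its arguments: {"type":"object","properties":{"commands":{"type":"array"},"newtons":{"type":"number"}},"required":["commands"]}

```bash
mkdir -p pics; ls; python3 - <<'E'
from cell import observe, imaging, arm
import cv2, numpy as np
s=observe();print(s['clock'],s['position'],s['ee_rot'],arm.grasp_offset)
for n in('top','side'):
    p,d=imaging.get_image(n);cv2.imwrite(f'pics/{n}0.png',p[:,:,::-1]);np.savez(f'{n}0.npz',p=p,d=d)
    c=imaging.camera_params(n);print(n,c)
E
```

```text
pics
0.0 [0.2373534  0.57762308 0.22595349] [-6.08478292e-01 -3.08193182e+00  2.46012718e-03] 0.0188
top {'camera_matrix': array([[474.59088588,   0.        , 322.19424609],
       [  0.        , 474.59088588, 228.30560155],
       [  0.        ,   0.        ,   1.        ]]), 'dist': array([-0.06992501,  0.        ,  0.        ,  0.        ,  0.        ]), 'origin': array([0.44396002, 0.05475608, 1.21624555]), 'rotation': array([ 0.06003994, -0.04211288, -1.58869325])}
side {'camera_matrix': array([[566.23112027,   0.        , 320.86228409],
       [  0.        , 566.23112027, 235.62710065],
       [  0.        ,   0.        ,   1.        ]]), 'dist': array([-0.05858746,  0.        ,  0.        ,  0.        ,  0.        ]), 'origin': array([ 0.03314893, -1.06101245,  1.01174364]), 'rotation': array([ 0.901516  , -0.19518625, -0.36833532])}
```

View pics/top0.png

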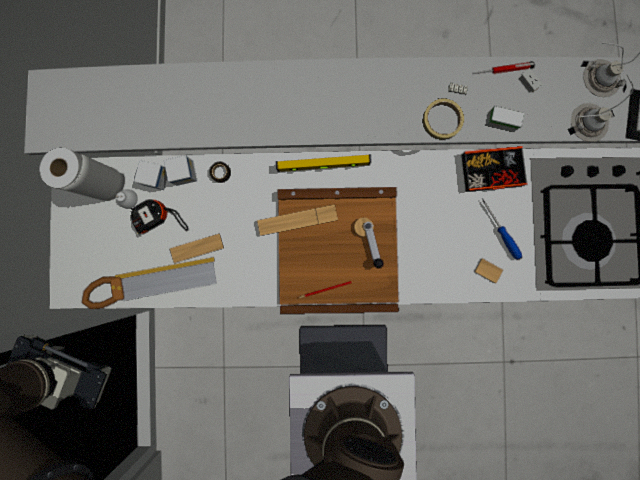

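View pics/side0.png

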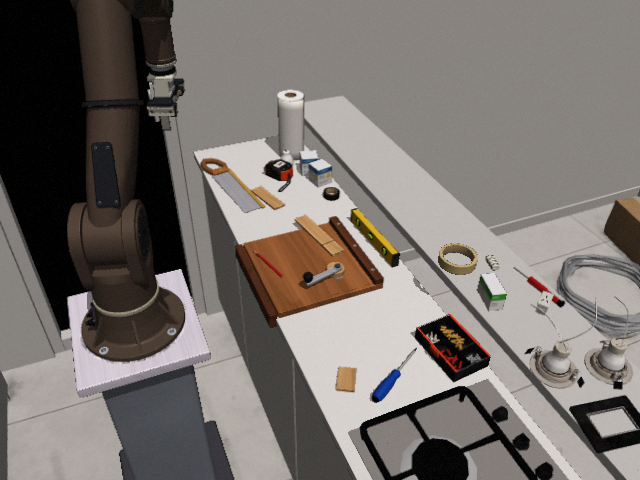

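The top view shows the strip at about (257–337, 205–235) with its line near (316, 214). The board spans columns 277–398, the fence is at row ~193, the cam is near (362, 228) and the knob is at (378, 264).

```bash
cat > h.py <<'E'
import numpy as np, cv2
from scipy.spatial.transform import Rotation as R
from cell import imaging
def ray(n,uv,z):
    c=imaging.camera_params(n)
    q=cv2.undistortPoints(np.array(uv,float).reshape(-1,1,2),c['camera_matrix'],c['dist']).reshape(-1,2)
    d=R.from_rotvec(c['rotation']).apply(np.c_[q[:,0],-q[:,1],-np.ones(len(q))])
    o=c['origin'];return o+d*((z-o[2])/d[:,2])[:,None]
def strip(p,box=(240,180,350,250),s_min=35):
    x0,y0,x1,y1=box
    hsv=cv2.cvtColor(p,cv2.COLOR_RGB2HSV)
    m=cv2.inRange(hsv,(8,50,145),(30,150,255)); k=np.zeros_like(m);k[y0:y1,x0:x1]=m[y0:y1,x0:x1]
    k=cv2.morphologyEx(k,cv2.MORPH_CLOSE,np.ones((5,5)))
    cs,_=cv2.findContours(k,0,1);c=max(cs,key=cv2.contourArea)
    w=ray('top',c.reshape(-1,2),.026)[:,:2]
    r=cv2.minAreaRect((w*1000).astype(np.float32));return r,cv2.boxPoints(r),k
E
python3 - <<'E'
from h import *
p=np.load('top0.npz')['p'];d=np.load('top0.npz')['d']
r,b,k=strip(p);print(r,b)
hsv=cv2.cvtColor(p,cv2.COLOR_RGB2HSV)
print(hsv[215,290],hsv[250,310],hsv[193,360],hsv[228,360])
# board edges: row profile
for row in(262,280): 
    l=hsv[row,265:290];print([tuple(x) for x in l[6:18]]);print([tuple(x) for x in hsv[row,392:404]])
print([tuple(hsv[i,350]) for i in range(184,208)])
m=cv2.inRange(hsv,(0,0,0),(180,255,50));m[:, :355]=0;m[:,390:]=0;m[:250]=0;m[280:]=0
c=max(cv2.findContours(m,0,1)[0],key=cv2.contourArea);(u,v),rr=cv2.minEnclosingCircle(c);print('knob',u,v,rr,ray('top',[(u,v)],.066),d[int(v),int(u)])
big=cv2.resize(p[180:320,235:405],None,fx=4.5,fy=4.2,interpolation=2);cv2.imwrite('pics/crop0.png',big[:,:,::-1])
print('edges z.018',ray('top',[(277.5,270),(397.5,270)],.018), 'fence near top',ray('top',[(350,198)],.036))
E
```

```text
((544.379150390625, 130.50634765625), (39.20222091674805, 198.85157775878906), 10.242057800292969) [[507.41177  224.86261 ]
 [542.769     29.179653]
 [581.34656   36.150085]
 [545.9893   231.83304 ]]
[ 17 130 167] [ 14 178 109] [  9 170  78] [ 17 135 157]
[(np.uint8(60), np.uint8(3), np.uint8(173)), (np.uint8(45), np.uint8(6), np.uint8(173)), (np.uint8(0), np.uint8(3), np.uint8(171)), (np.uint8(45), np.uint8(6), np.uint8(172)), (np.uint8(90), np.uint8(6), np.uint8(175)), (np.uint8(90), np.uint8(5), np.uint8(158)), (np.uint8(60), np.uint8(5), np.uint8(104)), (np.uint8(18), np.uint8(26), np.uint8(97)), (np.uint8(12), np.uint8(145), np.uint8(102)), (np.uint8(15), np.uint8(200), np.uint8(112)), (np.uint8(14), np.uint8(174), np.uint8(116)), (np.uint8(14), np.uint8(182), np.uint8(118))]
[(np.uint8(15), np.uint8(184), np.uint8(111)), (np.uint8(15), np.uint8(181), np.uint8(110)), (np.uint8(16), np.uint8(191), np.uint8(111)), (np.uint8(14), np.uint8(188), np.uint8(115)), (np.uint8(15), np.uint8(166), np.uint8(114)), (np.uint8(13), np.uint8(57), np.uint8(129)), (np.uint8(45), np.uint8(6), np.u
[... 1927 characters left out ...]
int8(49)), (np.uint8(14), np.uint8(198), np.uint8(72)), (np.uint8(14), np.uint8(164), np.uint8(135)), (np.uint8(15), np.uint8(185), np.uint8(132)), (np.uint8(14), np.uint8(162), np.uint8(135)), (np.uint8(14), np.uint8(180), np.uint8(122)), (np.uint8(15), np.uint8(180), np.uint8(116)), (np.uint8(14), np.uint8(166), np.uint8(118)), (np.uint8(15), np.uint8(173), np.uint8(118)), (np.uint8(14), np.uint8(169), np.uint8(124)), (np.uint8(14), np.uint8(185), np.uint8(123))]
knob 377.5 262.5 5.147915363311768 [[ 0.43345069 -0.06500421  0.066     ]] 1.1435374
edges z.018 [[ 0.41871255  0.18229926  0.018     ]
 [ 0.41319365 -0.11991929  0.018     ]] fence near top [[ 0.59541519 -0.00344519  0.036     ]]
```

View pics/crop0.png

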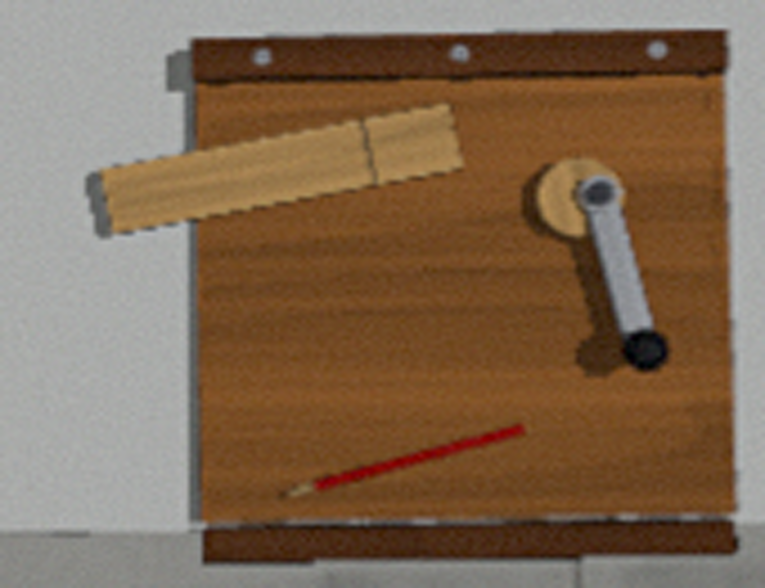

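The crop confirms the layout. In world coordinates:

| Item | Position (m) |
|---|---|
| Fence near face | x ≈ 0.595 |
| Sawing edge | y ≈ −0.120 |
| Cam pivot | ≈ (0.522, −0.045) |
| Knob | (0.433, −0.065), about 0.091 from the pivot against 0.095 given, so q ≈ 0.39 |
| Strip centre | (0.544, 0.131), skew 0.18; its 39×199 mm size fits |

The pencil lies at x < 0.40. I'll push the strip's near side toward the fence first.

Emit:
apply_moves:
  commands:
    - [0,0.372,-0.722,-0.15,-0.236]
    - [0,0.372,-0.722,-0.15,-0.236]
    - [0,0.372,-0.722,-0.15,-0.236]
    - [0,0.372,-0.722,-0.15,-0.236]
    - [0,0.372,-0.722,-0.15,-0.236]
    - [0,0.372,-0.722,-0.15,-0.236]
    - [0,0.372,-0.722,-0.15,-0.236]
    - [0,0.372,-0.722,-0.15,-0.236]
    - [0,0.372,-0.722,-0.15,-0.236]
    - [0,0.372,-0.722,-0.15,-0.236]
    - [0,0,0,0,0]
    - [0,0,0,0,0]
  newtons: 20

```text
clock: 1.6
position: [0.4603, 0.1453, 0.1365]
ee_rot: [-2.219, -2.223, 0.001]
force: [0.3, 0.2, -0.8]
width: 0.002
gripper_force: 0.0
```

Emit:
apply_moves:
  commands:
    - [0,0,0,-0.5,0]
    - [0,0,0,-0.5,0]
    - [0,0,0,-0.4,0]
    - [0,0,0,-0.3,0]
    - [0,0,0,-0.2,0]
    - [0,0,0,0,0]

```text
clock: 2.35
position: [0.4601, 0.1456, 0.0223]
ee_rot: [-2.218, -2.224, 0.002]
force: [-0.1, 0.4, -0.3]
width: 0.002
gripper_force: 0.0
```

```bash
python3 - <<'E'
from h import *
p,d=imaging.get_image('side');cv2.imwrite('pics/s1.png',cv2.resize(p[170:330,220:400],None,fx=4,fy=3.7,interpolation=2)[:,:,::-1])
E
```

```text
(no output)
```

View pics/s1.png

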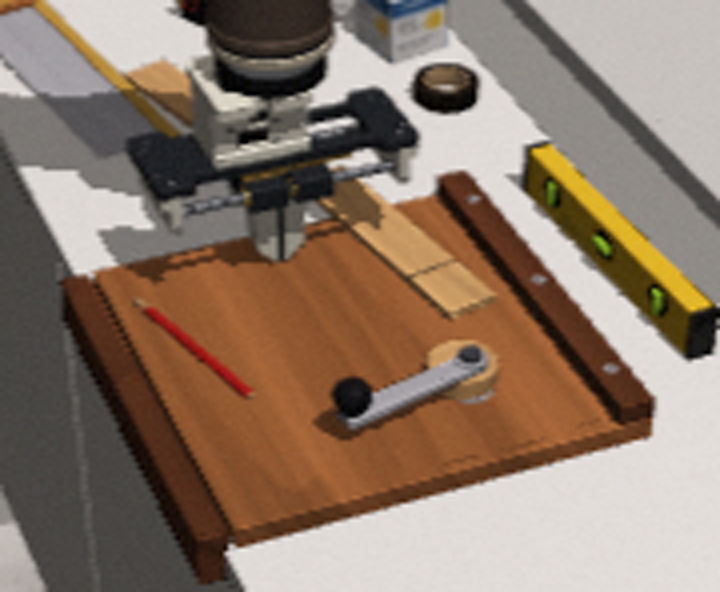

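The closed fingers stand on the board at crop (282, 255), clear of the pencil, strip and lever, and their tips taper. Now I'll push toward the fence.

Emit:
apply_moves:
  commands:
    - [0,0.3,0,-0.03,0]
    - [0,0.3,0,0,0]
    - [0,0.1,0,0,0]
    - [0,0.1,0,0,0]
    - [0,0.1,0,0,0]
    - [0,0.1,0,0,0]
    - [0,0.1,0,0,0]
    - [0,0.1,0,0,0]
    - [0,0.05,0,0,0]
    - [0,0.05,0,0,0]
    - [0,0,0,0,0]

```text
clock: 3.78
position: [0.539, 0.1449, 0.0209]
ee_rot: [2.22, 2.222, 0.0]
force: [-0.7, 0.8, -0.5]
width: 0.006
gripper_force: 0.0
```

```bash
python3 - <<'E'
from h import *
p,d=imaging.get_image('top');r,b,k=strip(p);print(r,b)
cv2.imwrite('pics/t2.png',cv2.resize(p[180:320,235:405],None,fx=4,fy=4,interpolation=2)[:,:,::-1])
E
```

```text
((565.9542236328125, 67.32536315917969), (82.03729248046875, 39.688270568847656), 86.92023468017578) [[543.93494   27.432106]
 [583.5659    25.299812]
 [587.9735   107.21862 ]
 [548.3425   109.350914]]
```

View pics/t2.png

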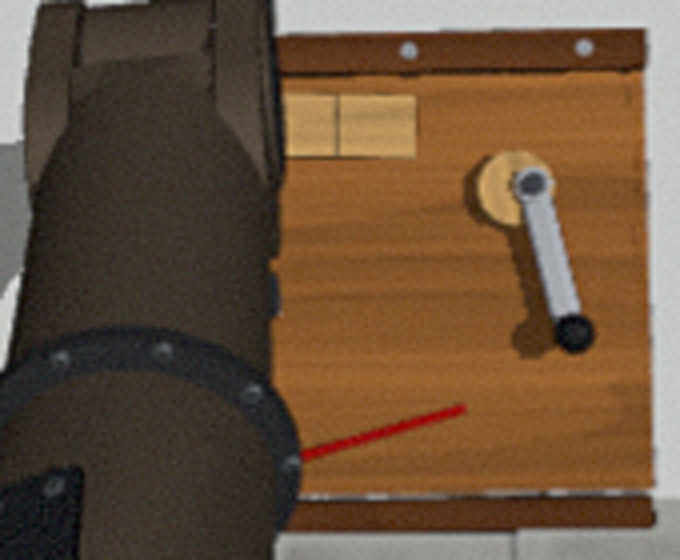

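The strip is now almost parallel to the fence, over-rotated by about 0.05 rad, with its right end 10 mm short at crop (415, 95–157). I'll back off, then push right of its middle.

Emit:
apply_moves:
  commands:
    - [0,-0.3,0,0,0]
    - [0,0,-0.4,0,0]
    - [0,0,-0.5,0,0]
    - [0,0.2,0,0,0]
    - [0,0.1,0,0,0]
    - [0,0.05,0,0,0]
    - [0,0.05,0,0,0]
    - [0,0.04,0,0,0]
    - [0,0,0,0,0]

```text
clock: 4.95
position: [0.5473, 0.0914, 0.0209]
ee_rot: [2.22, 2.223, 0.001]
force: [-0.3, 1.4, 2.6]
width: 0.005
gripper_force: 1.1
```

Emit:
apply_moves:
  commands:
    - [0,0.03,0,0,0]
    - [0,0.03,0,0,0]
    - [0,0,0,0,0]

```text
clock: 5.32
position: [0.5496, 0.0912, 0.0208]
ee_rot: [-2.219, -2.222, 0.002]
force: [-5.2, 1.0, 5.6]
width: 0.005
gripper_force: 4.0
```

Contact force is 5 N in x, so the strip is seated on the fence. Next I go round to its left end.

Emit:
apply_moves:
  commands:
    - [0,-0.42,0,0,0]
    - [0,0,0,0.55,0]
    - [0,0,0,0.55,0]
    - [0,0.21,0.73,0,0]
    - [0,0.21,0.73,0,0]
    - [0,0.22,0.73,0,0]
    - [0,0.22,0.73,0,0]
    - [0,0,0,0,0]

```text
clock: 6.32
position: [0.5775, 0.2712, 0.0865]
ee_rot: [-2.214, -2.228, -0.004]
force: [-1.2, -0.8, -0.3]
width: 0.008
gripper_force: 0.0
```

```bash
python3 - <<'E'
from h import *
from cell import observe
print(observe()['position'])
p,d=imaging.get_image('side');cv2.imwrite('pics/s3.png',cv2.resize(p[150:330,220:400],None,fx=4,fy=3.3,interpolation=2)[:,:,::-1])
p,d=imaging.get_image('top');r,b,k=strip(p);print(r,b)
E
```

```text
[0.5774566  0.27116544 0.08645938]
((577.6929931640625, 126.6700210571289), (199.81385803222656, 38.058799743652344), 88.88169860839844) [[556.71735   27.153519]
 [594.76886   26.410736]
 [598.66864  226.18652 ]
 [560.6171   226.9293  ]]
```

View pics/s3.png

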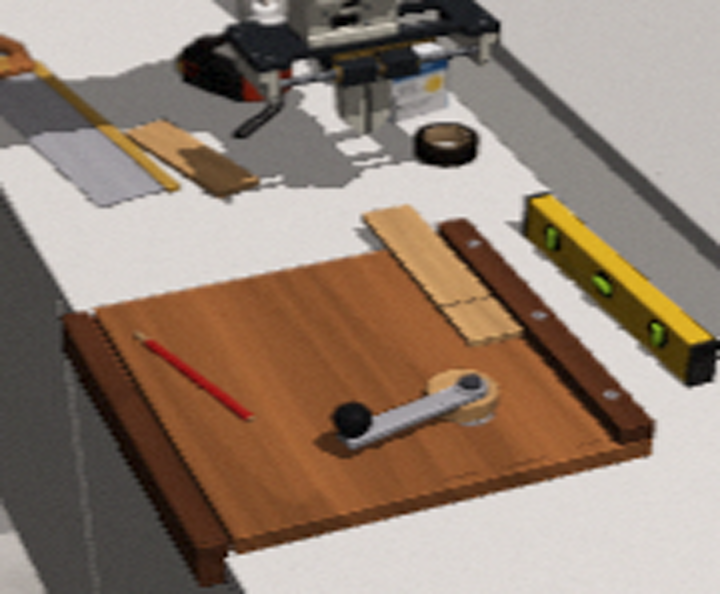

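The strip lies along the fence with its left end at y ≈ 0.2265, and nothing has moved that shouldn't have. I'll lower and push it right; the end should finish near y = 0.030.

Emit:
apply_moves:
  commands:
    - [0,0,0,-0.55,0]
    - [0,0,0,-0.54,0]
    - [0,0,-0.3,0,0]
    - [0,0,-0.15,0,0]
    - [0,0,-0.15,0,0]
    - [0,0,-0.15,0,0]
    - [0,0,-0.15,0,0]
    - [0,0,-0.15,0,0]
    - [0,0,-0.15,0,0]
    - [0,0,-0.15,0,0]
    - [0,0,-0.15,0,0]
    - [0,0,0,0,0]

```text
clock: 7.92
position: [0.5772, 0.1748, 0.0215]
ee_rot: [2.222, 2.221, -0.001]
force: [-0.9, 0.4, 0.3]
width: 0.002
gripper_force: 0.0
```

```bash
python3 - <<'E'
from h import *
p,d=imaging.get_image('top');r,b,k=strip(p);print(r,b)
E
```

```text
((576.6263427734375, 72.19186401367188), (146.39088439941406, 38.04386901855469), 88.88636779785156) [[556.1854      -0.62005615]
 [594.22205     -1.3594513 ]
 [597.06726    145.00378   ]
 [559.03064    145.74318   ]]
```

The −0.001 right end is just my mask box clipping, so I'll widen it.

Emit:
apply_moves:
  commands:
    - [0,0,-0.15,0,0]
    - [0,0,-0.15,0,0]
    - [0,0,-0.15,0,0]
    - [0,0,-0.15,0,0]
    - [0,0,-0.15,0,0]
    - [0,0,0,0,0]

```text
clock: 8.72
position: [0.5773, 0.1298, 0.0216]
ee_rot: [2.222, 2.22, -0.0]
force: [0.0, -0.3, -0.6]
width: 0.006
gripper_force: 0.0
```

```bash
python3 - <<'E'
from h import *
p,d=imaging.get_image('top');r,b,k=strip(p,(240,180,430,219));print(r,b)
cv2.imwrite('pics/t4.png',cv2.resize(p[180:290,255:425],None,fx=4,fy=4,interpolation=2)[:,:,::-1])
E
```

```text
((571.5158081054688, 4.101905822753906), (171.56369018554688, 50.65345764160156), 88.92093658447266) [[544.57806  -81.187775]
 [595.2226   -82.14168 ]
 [598.45355   89.39159 ]
 [547.809     90.34549 ]]
```

View pics/t4.png

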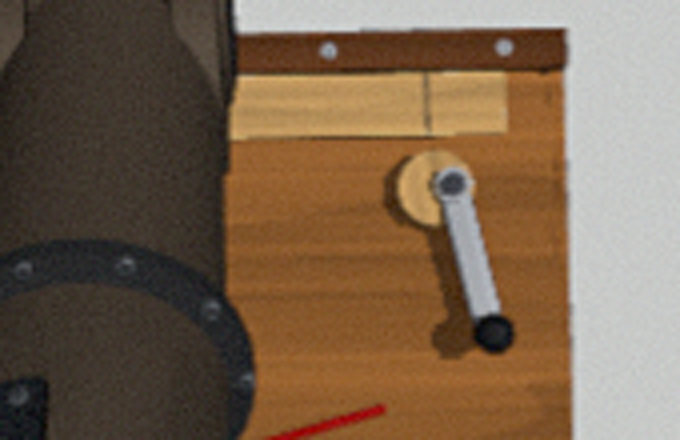

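The strip is flat on the fence and clear of the cam. The line is at crop (428, 103) and the board edge at 567, so about 88 mm remains.

Emit:
apply_moves:
  commands:
    - [0,0,-0.13,0,0]
    - [0,0,-0.13,0,0]
    - [0,0,-0.13,0,0]
    - [0,0,-0.13,0,0]
    - [0,0,-0.13,0,0]
    - [0,0,-0.13,0,0]
    - [0,0,-0.13,0,0]
    - [0,0,-0.13,0,0]
    - [0,0,-0.13,0,0]
    - [0,0,-0.07,0,0]
    - [0,0,-0.07,0,0]
    - [0,0,0,0,0]

```text
clock: 10.28
position: [0.5772, 0.0522, 0.0216]
ee_rot: [2.221, 2.222, -0.0]
force: [-0.3, 0.1, 0.1]
width: 0.006
gripper_force: 0.0
```

```bash
cat >> h.py <<'E'
def line():
    P=np.mean([imaging.get_image('top')[0].astype(float) for _ in range(4)],0)
    g=P.sum(2)/3
    rows=range(202,210); prof=np.mean([g[r,340:430] for r in rows],0)
    s=slice(380-340,406-340); seg=prof[s]; i=40+np.argmin(seg)
    a=prof[i-1:i+2]; off=(a[0]-a[2])/(2*(a[0]-2*a[1]+a[2]))
    yl=ray('top',[(340+i+off,206)],.026)[0]
    # board edge on rows 228..275 (saturation), extrapolated as line in world
    pts=[]
    hs=cv2.cvtColor(P.astype(np.uint8),cv2.COLOR_RGB2HSV)[:,:,1].astype(float)
    for r in range(222,290):
        v=hs[r,385:410]; j=np.where(v>90)[0].max(); t=(v[j]-90)/(v[j]-v[j+1]); pts.append((385+j+t,r))
    w=ray('top',pts,.018); f=np.polyfit(w[:,0],w[:,1],1); res=w[:,1]-np.polyval(f,w[:,0])
    # strip right end
    e=np.where(cv2.Sobel(prof.reshape(1,-1),cv2.CV_64F,1,0).ravel()!=0)[0]
    print('profile',np.round(prof[36:88]).astype(int))
    print('line',340+i+off,yl,'edge slope',f[0],'edge y at line x',np.polyval(f,yl[0]),'res',res.std(),'line-edge mm',1000*(yl[1]-np.polyval(f,yl[0])))
    return P
E
python3 -c "
from h import *
line()"
```

```text
profile [136 135 135 136 136 136 135 135 134 135 135 135 135 136 135 115 106 135
 136 134 134 134 134 135 135 135 135 135 135 136 135 137 136 136 134 145
 176 195 193 192 192 192 192 192 192 192 192 192 192 192 192 192]
line 391.7323752711497 [ 0.57442656 -0.108688    0.026     ] edge slope 9.831226640360687e-05 edge y at line x -0.11884817215155809 res 0.00021752499441794832 line-edge mm 10.160169122855015
```

Emit:
apply_moves:
  commands:
    - [0,0,-0.05,0,0]
    - [0,0,-0.05,0,0]
    - [0,0,-0.03,0,0]
    - [0,0,0,0,0]
    - [0,0,0,0,0]

```text
clock: 11.1
position: [0.5772, 0.0447, 0.0216]
ee_rot: [2.22, 2.222, 0.0]
force: [0.1, 0.8, 0.1]
width: 0.005
gripper_force: 0.0
```

```bash
python3 -c "
from h import *
line()"
```

```text
profile [136 136 136 136 135 135 135 135 136 135 135 135 135 135 135 135 135 135
 114 106 135 135 135 134 134 134 134 135 135 135 135 135 136 136 137 137
 136 135 147 179 193 193 192 192 192 192 192 191 192 191 191 192]
line 394.7190340909091 [ 0.57428719 -0.11622658  0.026     ] edge slope 0.00027301747118699374 edge y at line x -0.11882729872819406 res 0.00022145170771022693 line-edge mm 2.6007179466299157
```

Emit:
apply_moves:
  commands:
    - [0,0,-0.025,0,0]
    - [0,0,-0.02,0,0]
    - [0,0,0,0,0]
    - [0,0,0,0,0]

```text
clock: 11.8
position: [0.5772, 0.042, 0.0216]
ee_rot: [2.22, 2.222, 0.0]
force: [0.1, 0.3, -0.5]
width: 0.006
gripper_force: 0.0
```

```bash
python3 -c "
from h import *
line()"
```

```text
profile [135 136 136 136 136 135 135 135 136 136 135 135 135 135 135 135 134 135
 136 114 107 134 135 135 134 134 134 135 134 135 135 135 136 135 136 136
 136 136 135 145 178 193 193 192 192 192 192 192 191 192 192 191]
line 395.7159833630422 [ 0.57424073 -0.11874339  0.026     ] edge slope 0.00021419090305215303 edge y at line x -0.11883781288347625 res 0.00022429140571480965 line-edge mm 0.09442102359008553
```

The line is on the edge to within about 0.5 mm. Next I plan the lever sweep.

Emit:
apply_moves:
  commands:
    - [0,0,0.15,0,0]
    - [0,0,0.1,0.8,0]
    - [0,0,0,0.9,0]
    - [0,-0.5,-0.4,0,0]
    - [0,-0.5,-0.5,0,0]
    - [0,-0.5,-0.5,0,0]
    - [0,-0.5,-0.5,0,0]
    - [0,-0.28,-0.72,0,0]
    - [0,0,0,0,0]
    - [0,0,0,0,0]

```text
clock: 13.25
position: [0.4408, -0.0995, 0.1237]
ee_rot: [2.22, 2.222, 0.001]
force: [0.1, 0.3, -0.4]
width: 0.007
gripper_force: 0.0
```

```bash
python3 - <<'E'
from h import *
from cell import observe
s=observe();print(s['position'],np.round(s['joints'],2))
pv=ray('top',[(368.3,225.2)],.047)[0];print('pivot',pv)
P=np.array([.5217,-.044]);K=ray('top',[(378,263)],.066)[0];print(K,np.hypot(*(K[:2]-P)),np.hypot(*(K-pv)[:2]))
phi=np.arctan2(*(K[:2]-P)[::-1])%(2*np.pi);print('q',3.758-phi)
for q in np.arange(.3,2.16,.15):
    f=3.758-q; k=P+.095*np.array([np.cos(f),np.sin(f)]); t=np.array([np.sin(f),-np.cos(f)]); print(round(q,2),np.round(k,3),'pusher24',np.round(k-.024*t,4))
E
```

```text
[ 0.44082714 -0.09947004  0.12368837] [-0.22  0.29  0.4   2.13 -0.17  0.75  0.29]
pivot [ 0.52556737 -0.04657346  0.047     ]
[ 0.43222134 -0.0661838   0.066     ] 0.09218759337042592 0.09538369102281515
q 0.37338461175342497
0.3 [ 0.431 -0.074] pusher24 [ 0.4389 -0.0964]
0.45 [ 0.428 -0.06 ] pusher24 [ 0.432  -0.0834]
0.6 [ 0.427 -0.046] pusher24 [ 0.4271 -0.0696]
0.75 [ 0.428 -0.031] pusher24 [ 0.4243 -0.0551]
0.9 [ 0.43  -0.017] pusher24 [ 0.4238 -0.0405]
1.05 [ 0.435 -0.004] pusher24 [ 0.4254 -0.0259]
1.2 [0.442 0.008] pusher24 [ 0.4292 -0.0117]
1.35 [0.451 0.02 ] pusher24 [0.4351 0.0018]
1.5 [0.461 0.029] pusher24 [0.4429 0.0142]
1.65 [0.473 0.038] pusher24 [0.4525 0.0253]
1.8 [0.486 0.044] pusher24 [0.4636 0.0349]
1.95 [0.499 0.048] pusher24 [0.476  0.0427]
2.1 [0.513 0.051] pusher24 [0.4895 0.0485]
```

Emit:
apply_moves:
  commands:
    - [0,0,0,-0.6,0]
    - [0,0,0,-0.6,0]
    - [0,-0.108,0.235,0,0]
    - [0,-0.082,0.23,0,0]
    - [0,-0.047,0.242,0,-0.3]
    - [0,-0.008,0.243,0,-0.3]
    - [0,0,0,0,0]

```text
clock: 14.12
position: [0.4262, -0.0409, 0.0526]
ee_rot: [2.523, 1.871, 0.003]
force: [0.9, -1.0, 1.0]
width: 0.002
gripper_force: 0.0
```

```bash
python3 - <<'E'
from h import *
p,d=imaging.get_image('side');cv2.imwrite('pics/s5.png',cv2.resize(p[170:330,220:400],None,fx=4,fy=3.7,interpolation=2)[:,:,::-1])
E
```

```text
(no output)
```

View pics/s5.png

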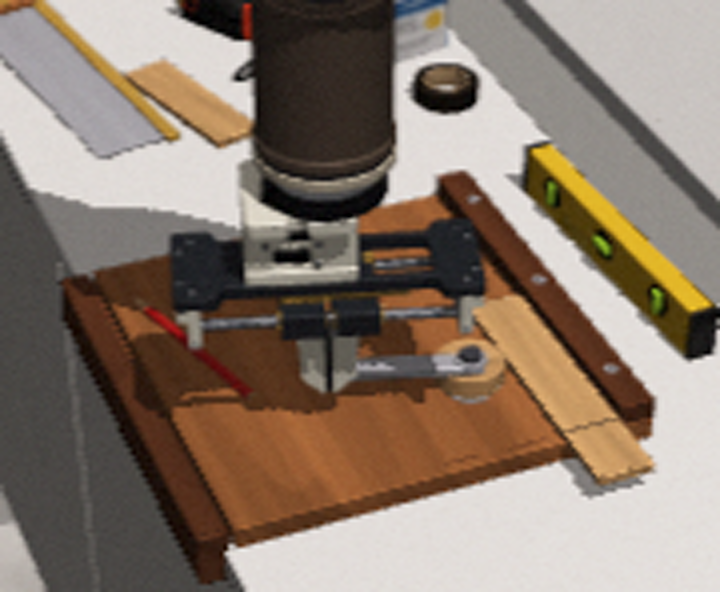

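The knob is pushed ahead of the fingers at crop (335, 370), the lever is turning, and the strip and pencil are unmoved. Continuing the arc.

Emit:
apply_moves:
  commands:
    - [0,0.027,0.243,0,-0.3]
    - [0,0.063,0.237,0,-0.3]
    - [0,0.098,0.225,0,-0.3]
    - [0,0.13,0.207,0,-0.3]
    - [0,0.16,0.185,0,-0.3]
    - [0,0,0,0,0]

```text
clock: 14.92
position: [0.455, 0.0232, 0.0519]
ee_rot: [3.033, 0.818, 0.001]
force: [0.1, 0.2, -0.8]
width: 0.005
gripper_force: 0.0
```

```bash
python3 -c "
from h import *
line()"
```

```text
profile [129 130 129 131 130 129 129 129 129 130 129 129 128 129 129 129 128 129
 129 109 102 129 130 129 127 129 129 128 129 129 129 129 130 129 130 130
 131 130 129 142 171 185 184 183 183 184 183 182 184 184 184 183]
line 395.6953801732435 [ 0.57424169 -0.11869138  0.026     ] edge slope 0.0004377912094661078 edge y at line x -0.11881230740807872 res 0.00022195386454245322 line-edge mm 0.12093079169500642
```

Emit:
apply_moves:
  commands:
    - [0,0.092,0.08,0,-0.15]
    - [0,0.093,0.08,0,-0.15]
    - [0,0.1,0.07,0,-0.15]
    - [0,0,0,0,0]

```text
clock: 15.62
position: [0.471, 0.036, 0.0515]
ee_rot: [3.107, 0.467, -0.001]
force: [-0.9, -0.8, -0.1]
width: 0.004
gripper_force: 0.3
```

```bash
python3 -c "
from h import *
line()"
```

```text
profile [131 132 132 131 131 132 131 132 131 131 130 131 130 131 132 131 130 131
 131 110 105 131 131 131 131 130 130 130 131 130 131 131 131 132 133 133
 132 132 131 146 175 187 187 186 185 186 185 185 186 186 185 186]
line 395.6821181128341 [ 0.57424231 -0.11865789  0.026     ] edge slope 0.0002992500286871369 edge y at line x -0.11882287381593735 res 0.00022583185580201466 line-edge mm 0.16497882426223798
```

Emit:
apply_moves:
  commands:
    - [0,0.1,0.06,0,-0.15]
    - [0,0.11,0.05,0,-0.15]
    - [0,0.115,0.045,0,-0.15]
    - [0,0.06,0.01,0,0]
    - [0,0,0,0,0]

```text
clock: 16.45
position: [0.4926, 0.0465, 0.0511]
ee_rot: [-3.139, -0.115, 0.005]
force: [-4.5, 1.2, 1.3]
width: 0.003
gripper_force: 2.5
```

```bash
python3 -c "
from h import *
line()"
```

```text
profile [133 135 134 134 134 133 133 134 133 134 134 133 133 133 134 133 132 133
 134 113 106 132 133 133 133 133 132 133 134 133 133 134 134 134 134 135
 135 134 134 148 178 191 190 189 189 189 189 189 188 189 189 189]
line 395.7142857142857 [ 0.57424081 -0.11873911  0.026     ] edge slope 0.00014635153241436682 edge y at line x -0.11885196725102949 res 0.0002251150915409883 line-edge mm 0.1128613142524354
```

The cam is squeezing at about 4.5 N with no drift of the strip. I push on until the end stop shows up in the force.

Emit:
apply_moves:
  commands:
    - [0,0.06,0.01,0,0]
    - [0,0.05,0.0,0,0]
    - [0,0,0,0,0]

```text
clock: 17.02
position: [0.494, 0.0469, 0.0503]
ee_rot: [-3.137, -0.113, 0.02]
force: [-21.9, -1.2, 14.4]
width: 0.005
gripper_force: 11.2
```

The force jumps to 22 N over 1.4 mm of travel, so that is the end stop. I retreat and look.

Emit:
apply_moves:
  commands:
    - [0,-0.15,0,0,0]
    - [0,-0.4,0,0,0]
    - [0,0,0,0.7,0]
    - [0,0,0,0.7,0]
    - [0,-0.5,0.6,0.5,0]
    - [0,-0.5,0.8,0.3,0]
    - [0,-0.3,0.9,0,0]
    - [0,0,0.9,0,0]
    - [0,0,0.9,0,0]
    - [0,0,0.9,0,0]
    - [0,0,0,0,0]

```text
clock: 18.4
position: [0.3926, 0.3478, 0.1819]
ee_rot: [-3.139, -0.124, -0.003]
force: [1.0, -0.9, -0.1]
width: 0.003
gripper_force: 0.0
```

```bash
python3 - <<'E'
from h import *
P=line().astype(np.uint8)
from cell import observe
s=observe();print(s['position'],s['clock'],s['force'])
hsv=cv2.cvtColor(P,cv2.COLOR_RGB2HSV)
m=cv2.inRange(hsv,(0,0,0),(180,255,50));k=np.zeros_like(m);k[205:260,305:350]=m[205:260,305:350]
c=max(cv2.findContours(k,0,1)[0],key=cv2.contourArea);(u,v),r=cv2.minEnclosingCircle(c)
K=ray('top',[(u,v)],.066)[0];a=np.arctan2(K[1]+.046,K[0]-.524);print('knob',u,v,r,K,'q',3.758-a)
cv2.imwrite('pics/t6.png',cv2.resize(P[170:320,140:440],None,fx=2.6,fy=2.6,interpolation=2)[:,:,::-1])
E
```

```text
profile [125 125 125 126 125 125 125 125 125 124 125 125 125 125 124 125 124 125
 125 106  99 123 125 124 124 124 124 125 125 125 125 126 125 126 126 126
 126 126 125 138 168 179 178 177 176 177 177 177 177 177 177 177]
line 395.71639011175074 [ 0.57424071 -0.11874442  0.026     ] edge slope 2.7949096464972708e-05 edge y at line x -0.1188728335221428 res 0.00022575098200900638 line-edge mm 0.1284147750132275
[0.39334318 0.34184443 0.18234202] 18.6 [ 0.65665026 -0.19039417  0.94829763]
knob 329.0652160644531 229.0869598388672 5.001284599304199 [0.51658531 0.0505285  0.066     ] q 2.1105407069622677
```

View pics/t6.png

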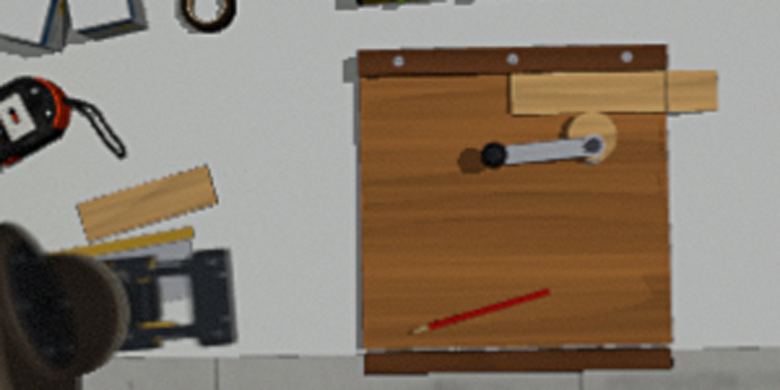

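The view shows the strip flat on the fence with its line at crop (666, 90) on the board edge. The knob is at (494, 155), q ≈ 2.1, and the arm is clear of everything. I'm handing in.

```bash
python3 -c "
from cell import arm
print(arm.sign_off())"
```

```text
the job is handed in; nothing more can be done
None
```

The job is handed in: the strip lies flat on the fence with its pencil line within about 0.5 mm of the sawing edge, and the cam lever is at its end stop (q ≈ 2.1). The saw, pencil and other bystanders looked undisturbed, and it took about 19 s of the 64 s.

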